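# Take the drill chuck off its bayonet bench mount

## Robot

A 6-joint arm with a two-finger parallel gripper is mounted at the origin on the work surface. World frame = base frame: x ahead of the robot, y to its left, z up, the work surface at z = 0. Lengths are in m, angles in rad, forces in N, time in s.
With the tool pointing down it reaches from about 0.425 to 0.925 m from the base axis. Payload 12.5 kg.
Tool frame: the origin (TCP) lies on the centre line of the jaws, within the pads' length; the fingertips stand ctrl.nose_length ahead of it and the grasp point (between the pads) lies 2 mm behind it (ctrl.nose_length is the distance from the TCP to the fingertips, in m); y points along the fingers, x is the direction in which the jaws open and shut, and the axes are right-handed (so a half turn about y gives the same grasp; the last joint's range is limited). The gripper opens to 85 mm and grips with 20 to 120 N. Pads are 22 mm wide; open, the fingers measure 114 mm over their backs; the gripper's body (76 mm by 85 mm) begins 54 mm behind the grasp point. The pads swing forward as they close: fully open they stand 13 mm farther back than shut.
Start: joints at [1.087, 0.491, 1.559, -0, 1.092, -0.106], TCP at [0.231, 0.581, 0.248] pointing down, gripper open.
Joint ranges: [-3.1, 3.1], [-0.84, 2.19], [0.05, 2.79], [-1.13, 4.28], [0.06, 2.93], [-2.69, 2.69]. Speed limits (rad/s): [2.22, 2.22, 2.79, 3.14, 3.14, 3.14].

## Interface

Orientations are given as [roll, pitch, yaw] about the fixed x, y, z axes, in that order (R = Rz(yaw) Ry(pitch) Rx(roll)).
In Python, from workcell import ctrl gives the robot as it stands. The module is installed in compiled form; this text tells all that it offers.
- The arm moves only by the shell command python3 -m creep 'ROWS' [FORCE]. ROWS is a JSON object of lists of equal length, an entry for each row: "dr": the turn, a rotation vector about the tool's x, y, z as a fraction of full scale, a list of three; "linear": the shift along the tool's x, y, z as a fraction of full scale, a list of three; "jaw": the finger opening in mm, from 0 to 85.4. A call has 1 to 12 rows; each row shifts and turns the commanded pose from where the row before left it, along the tool's axes as they then stand; what a row does not reach is not made up. Full scale, the value 1, is 0.03 m for a shift and 0.12 rad for a turn. A row lasts 1/10 s, in which the tool goes at most 50 mm and 8.59 degrees, less where a joint would pass 70% of its speed; a pose out of reach is approached as far as the arm can. A call with a number of a shift or a turn outside -1 to 1 is refused whole. A call with a gripper value outside its range is refused whole. The fingers move at their own pace and stop on an object; FORCE is the grip in N (left out, the last holds). Time passes only in rows, so rows that do not move let the fingers close. It gives the time, the measured TCP pose, the force and the opening at its end, in the units of the state.
- ctrl.sense(): the state, without advancing time (a new reading comes with each control period).
- ctrl.get_image(name): name is "scene" or "side" or "wrist"; returns the picture (420x560x3 uint8, red, green, blue); there is no depth.
- ctrl.camera_params(name): a dict with "fx", "fy", "cx", "cy" (pixels), "dist_coeffs" ([k1, k2, p1, p2, k3] as OpenCV has them; the pictures are not rectified), "extrinsics" (4x4, takes a point from camera to world coordinates). Camera axes: x right, y down, z forward; pixel columns grow to the right and rows downward; lengths in m; the calibration is good to about 2 mm. A picture is of the moment at which its call begins: read the wrist's pose just before it. camera_params takes no time and is no camera call; for the wrist camera it gives the pose at the moment of the call.
- ctrl.sign_off(): hands the job in, once; it reports no verdict.
Trained networks look in the newest picture that a camera, given by its name, has taken for a name from the list of things; names that differ only in an ending like _2 or _b are one class to them, and where a whole thing is asked for, a point or a joint stands for the part that bears it (a point fixed in the world has none). Each returns a list of dicts, best first, with "confidence" (0 to 1); they miss things now and then, are a little off and sometimes report something else, mostly with a low value. They report only what shows in the picture. A call takes as long as a camera call. They do not tell look-alikes from the thing itself.
- ctrl.search_frame(target, camera): "at" ([x, y, z] in m, in world coordinates, good to about 4 mm: the middle of the surface that is visible of it).
- ctrl.outline_of(target, camera): "mask" (420x560 bool, what is visible of it).
- ctrl.spot_point(target, camera): "at" ([x, y, z] in m, in world coordinates, good to about 4 mm: a listed point, or the origin of a listed thing).
The state is a dict: "time_s": time; "qpos": joint angles; "qd": joint speeds; "joint_efforts": joint torques, N m; "ee_pos": TCP position; "orientation": TCP orientation; "force": force on the tool from outside, world axes, zero at the start; "ft_torque": the same for the moment, N m; "grip_width": finger opening in m.
Only numpy, scipy, OpenCV 4.12 (cv2) and the standard library are available. Lean on these libraries where they do the work, as an engineer would, in place of code of your own. Each camera call takes 0.05 s, during which the arm holds its last target.

## Task

Take the drill chuck (the steel holder with square flats and a pointed nose) off its bench mount: press its mount's black release button fully down, twist the chuck a quarter turn anticlockwise seen from above, lift it straight off and stand it upright in the grey parts tray, then let go. Leave the other mount, which carries the round flat-topped die head, untouched.

Things in the scene. Friction and masses are not known exactly. Their poses are not given: they have to be found in the camera images.
- chuck_grip (a point): Steel drill chuck, 0.5 kg, 82 mm tall, pointed nose. Point: on its axis, mid-flats, 46 mm above its underside; z up. Grip here: faces 36 mm apart at +-y, 44 long, 18 up and down; nose to 36 above. Two lugs along x, 84 tip to tip, 22 wide, lie under fixed roofs (tops 22 below the point). Latched until the button is down; then turns anticlockwise (about +z), free to lift from 55 deg, stop at 94.
- release_top (a point): Top centre of the black round release button (26 mm dia) of the chuck's mount, 72 mm along x and 19 mm along y of this frame from the chuck's axis, 62 mm above the bench. Push it straight down 10 mm to its stop (about 3 N of friction); it stays down by itself. z up; the frame has the mount's yaw, also the chuck's yaw at the start (within 3 deg).
- tray_in (a point): Centre of the inner floor of the empty grey open parts tray fixed to the bench: 180 x 180 mm outside, walls 5 mm thick and 22 mm tall, floor 5 mm above the bench. The chuck stands in it on its flat round 60 mm foot, chuck_grip then 46 mm above this point. z up.
- other_mount: A second, identical fixed bench mount with its own black button, carrying a round flat-topped die head (disc 66 mm dia, top 88 mm above the bench). Leave untouched. Origin on the die head's axis, at bench level; base 104 x 104 mm, and the button's foot reaches 92 mm out along x. z up.
Things that resemble listed ones, but are neither listed nor needed, are in the scene too. Leave any blue or purple look-alike of the part that bears chuck_grip alone.

How it is judged:
By the outcome, as a careful person would: the job done as asked, in the order asked, and still so for the second after the job is handed in, with the robot touching nothing.
It also fails if it takes over 58 s, if anything falls off the work surface, if the arm or the gripper's body presses on something with over 40 N, if the wrist force passes 120 N, or if a joint passes its speed limit or range.

## Working session

There is one attempt and no reset: what is moved stays moved. The work goes in short steps, Python scripts to look and compute and a shell command to move; the robot and the scene stay as the last step left them, time stands still between calls to the robot, and variables do not carry over. Pictures are saved under pics/ and viewed, and the job is handed in when it is done.

```bash
mkdir -p pics; ls; cat > h.py <<'E'
import numpy as np, cv2
from workcell import ctrl
def snap(n,f):
    im=ctrl.get_image(n); cv2.imwrite('pics/'+f+'.png',cv2.cvtColor(im,cv2.COLOR_RGB2BGR)); return im
E
python3 - <<'E'
from h import *
s=ctrl.sense();print(s['time_s'],s['ee_pos'],s['orientation'],s['grip_width'],s['force'],ctrl.nose_length)
for n in('scene','side','wrist'):
    snap(n,n+'0')
    if n=='wrist':continue
    for t in('chuck_grip','release_top','tray_in','other_mount'):
        print(n,t,[(np.round(d['at'],3),round(d['confidence'],2)) for d in ctrl.spot_point(t,n)])
print(ctrl.sense()['time_s'])
E
```

```text
pics
0.0 [0.23042271 0.58073004 0.24772862] [-1.57068804e+00  1.12237146e-03  1.19296920e+00] 0.08526186689697443 [0.19320602 1.1140424  0.50881833] 0.017
scene chuck_grip [(array([ 0.388, -0.11 ,  0.049]), 0.85), (array([0.384, 0.038, 0.046]), 0.82), (array([ 0.662, -0.179,  0.049]), 0.75), (array([ 0.536, -0.018,  0.068]), 0.63)]
scene release_top []
scene tray_in [(array([0.483, 0.236, 0.011]), 0.83)]
scene other_mount [(array([ 0.495, -0.256, -0.   ]), 0.96)]
side chuck_grip [(array([0.38 , 0.039, 0.046]), 0.81), (array([ 0.662, -0.182,  0.041]), 0.8), (array([ 0.537, -0.018,  0.069]), 0.71), (array([ 0.394, -0.11 ,  0.048]), 0.7)]
side release_top [(array([ 0.61, -0.03,  0.06]), 0.56)]
side tray_in [(array([0.487, 0.241, 0.005]), 0.62)]
side other_mount [(array([ 0.497, -0.258,  0.003]), 0.67), (array([ 0.611, -0.029,  0.063]), 0.41)]
0.55
```

View pics/scene0.png

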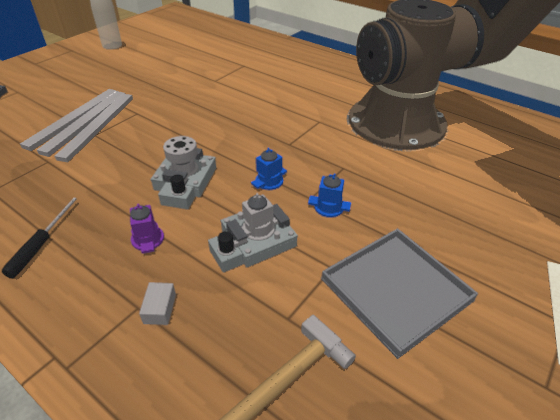

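View pics/side0.png

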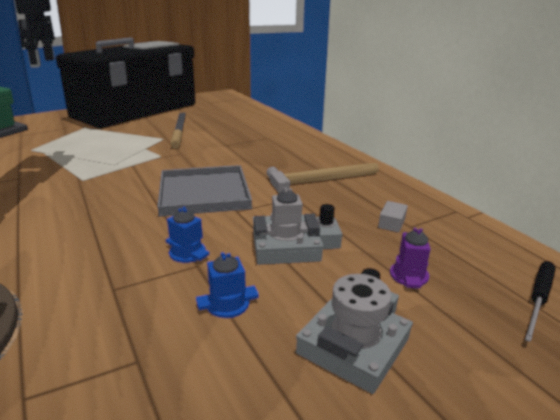

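Scene: the steel chuck with flats and a pointed nose is on its mount at about (258,215), with its button at (226,242). Look-alikes are blue (270,168), blue (330,195) and purple (146,225). The die head on the other mount is at (180,150). I choose (258,215) and will check it in a close crop.

```bash
python3 - <<'E'
from h import *
a=cv2.imread('pics/scene0.png')[170:280,190:320]; b=cv2.imread('pics/side0.png')[180:270,240:350]
a=cv2.resize(a,None,fx=3,fy=3,interpolation=cv2.INTER_CUBIC);b=cv2.resize(b,(390,330),interpolation=cv2.INTER_CUBIC)
cv2.imwrite('pics/crop0.png',np.hstack([a,b]))
s=ctrl.sense();from scipy.spatial.transform import Rotation as R
Rt=R.from_euler('xyz',s['orientation']).as_matrix();E=np.array(ctrl.camera_params('wrist')['extrinsics'])
print(np.round(Rt,3),np.round(Rt.T@E[:3,:3],3),np.round(Rt.T@(E[:3,3]-s['ee_pos']),4),E[:3,3])
p=ctrl.camera_params('wrist');print(p['fx'],p['cx'],p['cy'],p['dist_coeffs'])
E
```

```text
[[ 0.369 -0.    -0.929]
 [ 0.929  0.     0.369]
 [ 0.    -1.     0.   ]] [[ 1.     0.001 -0.001]
 [ 0.001 -0.275  0.962]
 [ 0.    -0.962 -0.275]] [-1.000e-04 -1.266e-01  7.010e-02] [0.16535959 0.60665736 0.3748908 ]
317.2712807277083 279.1481290951889 204.19466493996205 [-0.02368434  0.          0.          0.          0.        ]
```

View pics/crop0.png

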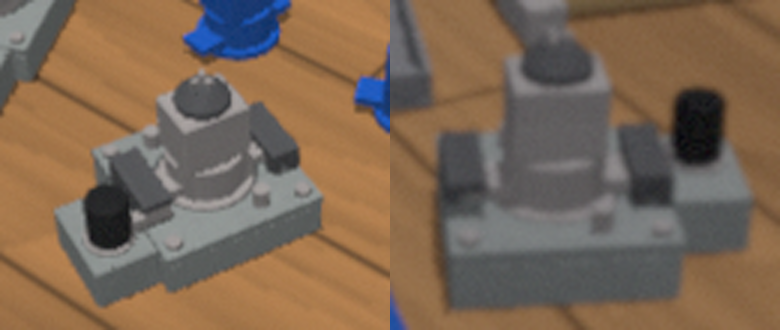

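View pics/wrist0.png

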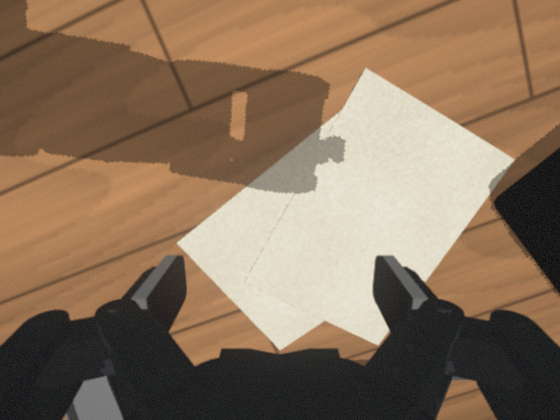

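The crop confirms it: steel chuck with square flats and a pointed nose, black button at its mount's foot. Next I traverse at the present height.

```bash
python3 -m creep '{"linear":[[-0.73,0,-0.9],[-0.73,0,-0.9],[-0.73,0,-0.9],[-0.73,0,-0.9],[-0.73,0,-0.9],[-0.73,0,-0.9],[-0.73,0,-0.9],[-0.73,0,-0.9],[-0.73,0,-0.9],[-0.73,0,-0.9]],"dr":[[0,0,0],[0,0,0],[0,0,0],[0,0,0],[0,0,0],[0,0,0],[0,0,0],[0,0,0],[0,0,0],[0,0,0]],"jaw":[85,85,85,85,85,85,85,85,85,85]}'; python3 -m creep '{"linear":[[-0.73,0,-0.9],[-0.73,0,-0.9],[-0.73,0,-0.9],[-0.73,0,-0.9],[-0.73,0,-0.9],[-0.73,0,-0.9],[-0.73,0,-0.9],[-0.73,0,-0.9],[-0.73,0,-0.9],[-0.73,0,-0.9]],"dr":[[0,0,0],[0,0,0],[0,0,0],[0,0,0],[0,0,0],[0,0,0],[0,0,0],[0,0,0],[0,0,0],[0,0,0]],"jaw":[85,85,85,85,85,85,85,85,85,85]}'; python3 -m creep '{"linear":[[0,0,0],[0,0,0],[0,0,0],[0,0,0],[0,0,0],[0,0,0],[0,0,0],[0,0,0],[0,0,0]],"dr":[[0,1,0],[0,1,0],[0,1,0],[0,1,0],[0,1,0],[0,1,0],[0,1,0],[0,1,0],[0,1,0]],"jaw":[85,85,85,85,85,85,85,85,85]}'
```

```text
time_s: 1.55
ee_pos: [0.4012, 0.2765, 0.2485]
orientation: [-1.571, -0.0, 1.193]
force: [0.6, 0.3, -0.3]
grip_width: 0.085
time_s: 2.55
ee_pos: [0.5714, -0.0267, 0.2484]
orientation: [-1.571, -0.0, 1.193]
force: [0.2, 1.0, 0.9]
grip_width: 0.085
time_s: 3.45
ee_pos: [0.5709, -0.0254, 0.2484]
orientation: [-1.571, -0.0, 0.108]
force: [0.6, 0.2, -0.1]
grip_width: 0.0852
```

```bash
python3 -m creep '{"linear":[[0,0,0],[0,0,0],[0,0,0],[0,0,0],[0,0,0],[0,0,0],[0,0,0],[0,0,0],[0,0,0]],"dr":[[0,1,0],[0,1,0],[0,1,0],[0,1,0],[0,1,0],[0,1,0],[0,1,0],[0,1,0],[0,1,0]],"jaw":[0,0,0,0,0,0,0,0,0]}'; python3 -m creep '{"linear":[[0,0,0],[0,0,0],[0,0,0],[0,0,0],[0,0,0],[0,0,0],[0,0,0],[0,0,0],[0,0,0],[0,0,0]],"dr":[[0,1,0],[0,1,0],[0,1,0],[0,1,0],[0,1,0],[0,1,0],[0,1,0],[0,1,0],[0,0.5,0],[0,0,0]],"jaw":[0,0,0,0,0,0,0,0,0,0]}'
python3 - <<'E'
from h import *
s=ctrl.sense();print(s['time_s'],s['ee_pos'],s['orientation'],s['grip_width'],s['qpos'])
E0=ctrl.camera_params('wrist')['extrinsics'];snap('wrist','w1');np.save('w1.npy',E0)
for t in('chuck_grip','release_top'):
    print(t,[(np.round(d['at'],4),round(d['confidence'],2)) for d in ctrl.spot_point(t,'wrist')])
E
```

```text
time_s: 4.35
ee_pos: [0.5709, -0.0254, 0.2483]
orientation: [-1.571, 0.0, -0.972]
force: [-0.6, -0.6, 0.6]
grip_width: 0.0002
time_s: 5.35
ee_pos: [0.5709, -0.0254, 0.2483]
orientation: [-1.571, 0.0, -1.988]
force: [-0.8, 0.3, 0.6]
grip_width: -0.0004
5.35 [ 0.57089148 -0.02537547  0.24832802] [-1.57071801e+00  9.45961950e-05 -1.98776995e+00] -0.00038803363395932447 [-1.60026420e-01  4.14763306e-01  1.69283152e+00  8.33101574e-05
  1.03389804e+00  1.82770092e+00]
chuck_grip [(array([ 0.6625, -0.1819,  0.0409]), 0.73), (array([ 0.5368, -0.0182,  0.0751]), 0.58), (array([0.3862, 0.0376, 0.0448]), 0.57), (array([ 0.3926, -0.1075,  0.046 ]), 0.56)]
release_top [(array([ 0.6084, -0.0297,  0.0581]), 0.6)]
```

View pics/w1.png

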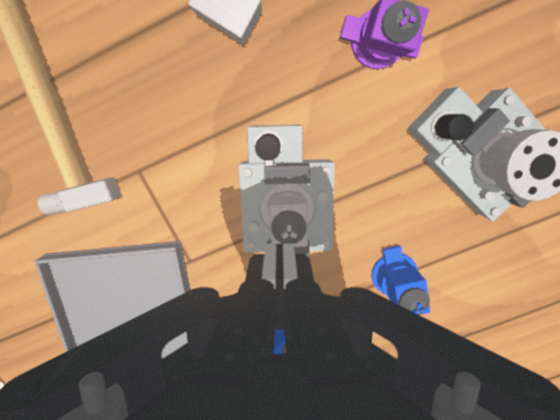

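```bash
python3 - <<'E'
from h import *
c=cv2.imread('pics/w1.png')[115:265,225:350]
cv2.imwrite('pics/c1.png',cv2.resize(c,None,fx=4,fy=4,interpolation=cv2.INTER_CUBIC))
E
```

```text
(no output)
```

View pics/c1.png

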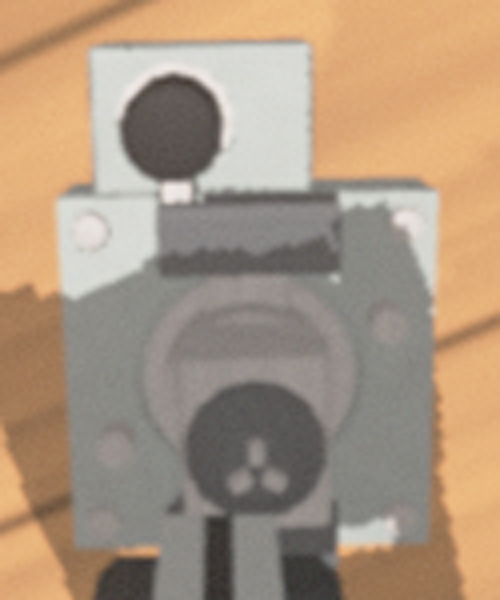

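```bash
cat > fit.py <<'E'
from h import *
from scipy.optimize import least_squares
E0=np.array(np.load('w1.npy'));p=ctrl.camera_params('wrist')
K=np.array([[p['fx'],0,p['cx']],[0,p['fy'],p['cy']],[0,0,1]]);D=np.array(p['dist_coeffs'])
def proj(X,E=E0):
    Xc=(np.atleast_2d(X)-E[:3,3])@E[:3,:3]; return cv2.projectPoints(Xc,np.zeros(3),np.zeros(3),K,D)[0][:,0]
def world(P,q):
    x,y,a=q; c,s=np.cos(a),np.sin(a);P=np.array(P,float)
    return np.c_[x+c*P[:,0]-s*P[:,1],y+s*P[:,0]+c*P[:,1],P[:,2]]
if __name__=='__main__':
    px=np.array([[240,164.5],[334.5,162.5],[244.5,251],[333,251],[268,146.75]])
    def mod(q):
        zb=q[3]; return proj(world([[.052,.052,zb],[.052,-.052,zb],[-.052,.052,zb],[-.052,-.052,zb],[.072,.019,.062]],q[:3]))
    r=least_squares(lambda q:(mod(q)-px).ravel(),[.537,-.018,-.42,.03]);print(r.x,np.degrees(r.x[2]))
    print(np.round(mod(r.x)-px,1))
    q=r.x[:3];zt=.068
    print('btn',world([[.072,.019,.062]],q))
    print(np.round(proj(world([[0,0,z] for z in(.06,.068,.086,.104)],q)),1))
E
python3 fit.py
```

```text
[ 0.53537282 -0.02096123 -0.39772145  0.03111849] -22.787760341542228
[[-0.5 -0.6]
 [ 0.6 -0.4]
 [-0.3  0.8]
 [-0.5 -0.8]
 [ 0.4  0.9]]
btn [[ 0.60911198 -0.0313312   0.062     ]]
[[288.6 216.7]
 [288.9 219.2]
 [289.4 225.1]
 [290.1 231.8]]
```

Fit residuals are under 1 px, and the chuck axis (0.535, -0.021), yaw -23° agrees with the networks to about 3 mm. Button is at (0.609, -0.031). Next I move above it and descend with the jaws shut.

```bash
python3 -m creep '{"linear":[[-0.11,0,0.41],[-0.12,0,0.41],[-0.11,0,0.42],[0,0.6,0],[0,0.8,0],[0,0.8,0],[0,0.8,0],[0,0.8,0],[0,0.8,0],[0,0.5,0],[0,0.2,0],[0,0,0]],"dr":[[0,0,0],[0,0,0],[0,0,0],[0,0,0],[0,0,0],[0,0,0],[0,0,0],[0,0,0],[0,0,0],[0,0,0],[0,0,0],[0,0,0]],"jaw":[0,0,0,0,0,0,0,0,0,0,0,0]}'
python3 - <<'E'
from h import *
s=ctrl.sense();print(s['ee_pos'],s['force'])
im=snap('side','s2');b=im[160:280,240:390];a=snap('scene','sc2')[150:280,170:330]
o=np.hstack([cv2.resize(a,(400,325)),cv2.resize(b,(400,325))]);cv2.imwrite('pics/c2.png',o[:,:,::-1]);snap('wrist','w2')
E
```

```text
time_s: 6.7
ee_pos: [0.6089, -0.0311, 0.0888]
orientation: [-1.572, -0.0, -1.986]
force: [0.7, -0.1, -0.4]
grip_width: 0.0002
[ 0.60890464 -0.03106026  0.08878069] [ 0.69521827 -0.13908939 -0.39995386]
```

View pics/c2.png

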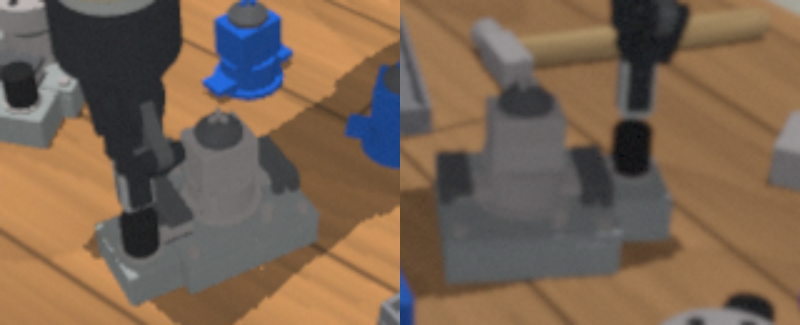

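View pics/w2.png

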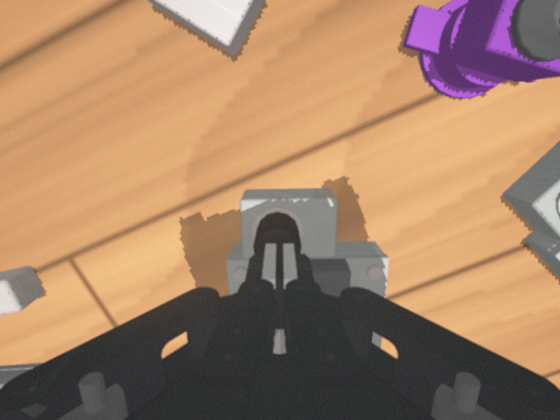

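Both views show the shut fingertips centred just over the button (wrist picture, (278,235)), about 10 mm above it. Next I press.

```bash
python3 -m creep '{"linear":[[0,0.15,0],[0,0.15,0],[0,0.1,0],[0,0,0]],"dr":[[0,0,0],[0,0,0],[0,0,0],[0,0,0]],"jaw":[0,0,0,0]}'; python3 -m creep '{"linear":[[0,0.07,0],[0,0.07,0],[0,0.07,0],[0,0.04,0],[0,0,0]],"dr":[[0,0,0],[0,0,0],[0,0,0],[0,0,0],[0,0,0]],"jaw":[0,0,0,0,0]}'
```

```text
time_s: 7.25
ee_pos: [0.609, -0.031, 0.0769]
orientation: [-1.571, 0.0, -1.987]
force: [-0.5, -0.5, 0.2]
grip_width: 0.0003
time_s: 7.75
ee_pos: [0.609, -0.0311, 0.0696]
orientation: [-1.571, 0.0, -1.987]
force: [-0.0, 0.9, -0.6]
grip_width: -0.0002
```

```bash
python3 -m creep '{"linear":[[0,0.06,0],[0,0.06,0]],"dr":[[0,0,0],[0,0,0]],"jaw":[0,0]}';  python3 -m creep '{"linear":[[0,0.05,0]],"dr":[[0,0,0]],"jaw":[0]}'; python3 - <<'E'
from h import *
s=ctrl.sense();print(s['ee_pos'],s['force'])
im=snap('side','s3');b=im[160:280,240:390];a=snap('scene','sc3')[150:280,170:330]
o=np.hstack([cv2.resize(a,(400,325)),cv2.resize(b,(400,325))]);cv2.imwrite('pics/c3.png',o[:,:,::-1])
E
```

```text
time_s: 7.95
ee_pos: [0.6094, -0.0311, 0.0684]
orientation: [-1.569, 0.0, -1.987]
force: [-9.8, 1.0, 41.5]
grip_width: -0.0
time_s: 8.05
ee_pos: [0.6096, -0.0311, 0.0682]
orientation: [-1.568, 0.001, -1.987]
force: [-14.0, 1.9, 52.9]
grip_width: -0.0002
[ 0.60962083 -0.03109385  0.06821919] [-13.96852322   1.87736996  52.8834683 ]
```

View pics/c3.png

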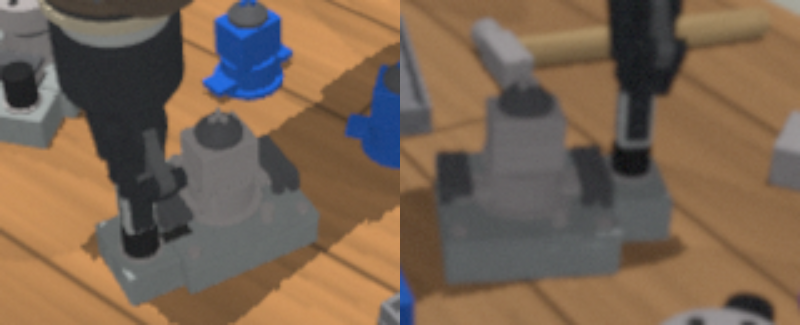

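Bottomed out at a firm 53 N, with the TCP height matching the 10 mm stop, and the button shows short in both views. Next I retract and go over the chuck.

```bash
python3 -m creep '{"linear":[[0,-0.3,0],[0,-0.8,0],[0,-0.9,0],[0,-0.9,0],[0,-0.9,0],[0.2,0,-0.7],[0.2,0,-0.7],[0.15,0,-0.6],[0.1,0,-0.37],[0,0,0],[0,0,0]],"dr":[[0,0,0],[0,0,0],[0,0,0],[0,0,0],[0,0,0],[0,0,0],[0,0,0],[0,0,0],[0,0,0],[0,0,0],[0,0,0]],"jaw":[0,0,0,0,85,85,85,85,85,85,85]}'
python3 - <<'E'
from h import *
s=ctrl.sense();print(s['ee_pos'],s['orientation'],s['force'],s['qpos'])
im=snap('side','s4');b=im[160:280,240:390];a=snap('scene','sc4')[150:280,170:330]
o=np.hstack([cv2.resize(a,(400,325),interpolation=cv2.INTER_CUBIC),cv2.resize(b,(400,325),interpolation=cv2.INTER_CUBIC)]);cv2.imwrite('pics/c4.png',o[:,:,::-1])
np.save('w4.npy',ctrl.camera_params('wrist')['extrinsics']);snap('wrist','w4')
for n in('side','scene'):print([(np.round(d['at'],4),round(d['confidence'],2)) for d in ctrl.spot_point('chuck_grip',n)])
E
```

```text
time_s: 9.25
ee_pos: [0.5368, -0.0203, 0.1788]
orientation: [-1.57, 0.0, -1.987]
force: [0.2, -0.1, -0.1]
grip_width: 0.085
[ 0.53682995 -0.02029559  0.17883491] [-1.57002166e+00  2.78002898e-04 -1.98703090e+00] [ 0.21927319 -0.06856523 -0.07685869] [-1.60800897e-01  4.52763326e-01  1.85214928e+00  9.87391467e-05
  8.35860273e-01  1.82616393e+00]
[(array([ 0.6627, -0.1812,  0.0426]), 0.92), (array([ 0.537 , -0.0154,  0.0697]), 0.73), (array([ 0.3957, -0.1067,  0.0481]), 0.7), (array([0.3821, 0.0356, 0.0465]), 0.61)]
[(array([0.3839, 0.0389, 0.0472]), 0.96), (array([ 0.3882, -0.1105,  0.0479]), 0.94), (array([ 0.5371, -0.0184,  0.0711]), 0.63), (array([ 0.6624, -0.1791,  0.049 ]), 0.58)]
```

View pics/c4.png

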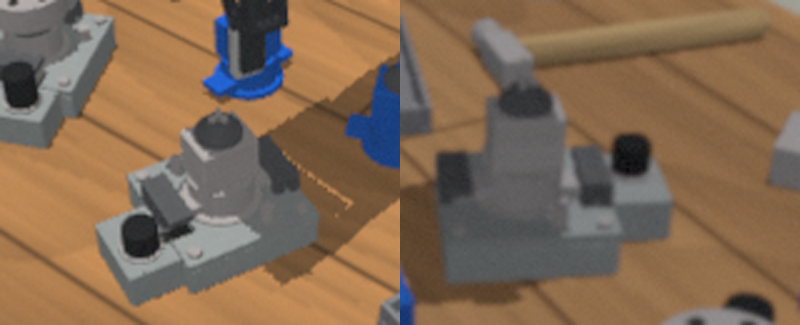

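View pics/w4.png

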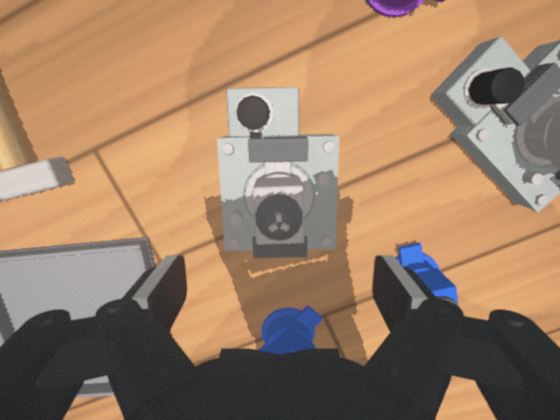

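```bash
python3 - <<'E'
from h import *
def ray(n,u,E=None):
    p=ctrl.camera_params(n);E=np.array(p['extrinsics'] if E is None else E)
    K=np.array([[p['fx'],0,p['cx']],[0,p['fy'],p['cy']],[0,0,1]])
    d=cv2.undistortPoints(np.array([[u]],float),K,np.array(p['dist_coeffs']))[0,0];d=E[:3,:3]@np.r_[d,1];return E[:3,3],d/np.linalg.norm(d)
def tri(rs):
    A=0;b=0
    for o,d in rs:
        P=np.eye(3)-np.outer(d,d);A=A+P;b=b+P@o
    x=np.linalg.solve(A,b);return x,[np.linalg.norm((np.eye(3)-np.outer(d,d))@(x-o)) for o,d in rs]
print(tri([ray('scene',(258.8,195.2)),ray('side',(287.6,192.5)),ray('wrist',(279,222),np.load('w4.npy'))]))
E
```

```text
(array([ 0.53465842, -0.02038925,  0.10152572]), [np.float64(0.0035724154133545834), np.float64(0.003135770398735917), np.float64(0.0009309438849604562)])
```

```bash
python3 -m creep '{"linear":[[0,0.6,-0.03],[0,0.8,0],[0,0.8,0],[0,0.7,0],[0,0.5,0],[0,0.2,0],[0,0,0]],"dr":[[0,0,0],[0,0,0],[0,0,0],[0,0,0],[0,0,0],[0,0,0],[0,0,0]],"jaw":[85,85,85,85,85,85,85]}'; python3 -m creep '{"linear":[[0,0,0],[0,0,0],[0,0,0],[0,0,0],[0,0,0]],"dr":[[0,0,0],[0,0,0],[0,0,0],[0,0,0],[0,0,0]],"jaw":[50,45,42,40,40]}' 40
python3 - <<'E'
from h import *
s=ctrl.sense();print(s['ee_pos'],s['force'])
im=snap('side','s5');b=im[160:280,240:390];a=snap('scene','sc5')[150:280,170:330]
o=np.hstack([cv2.resize(a,(400,325)),cv2.resize(b,(400,325))]);cv2.imwrite('pics/c5.png',o[:,:,::-1])
snap('wrist','w5')
E
```

```text
time_s: 10.2
ee_pos: [0.5352, -0.0198, 0.0701]
orientation: [-1.572, -0.0, -1.987]
force: [0.5, -0.6, -0.3]
grip_width: 0.0851
time_s: 10.7
ee_pos: [0.5354, -0.0198, 0.071]
orientation: [-1.57, 0.0, -1.987]
force: [0.0, -0.2, 0.1]
grip_width: 0.0399
[ 0.53537623 -0.01978954  0.07097834] [ 0.01426327 -0.18533068  0.05270088]
```

View pics/c5.png

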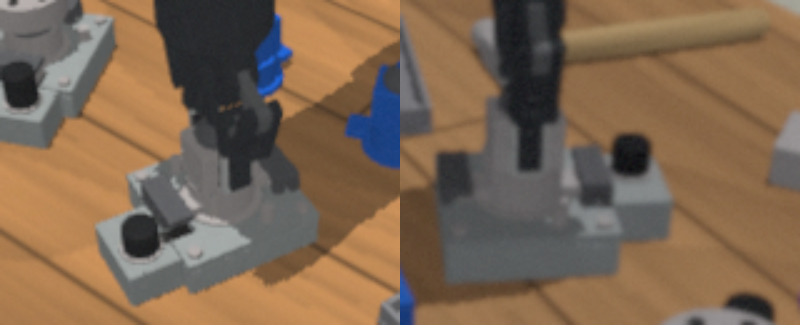

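View pics/w5.png

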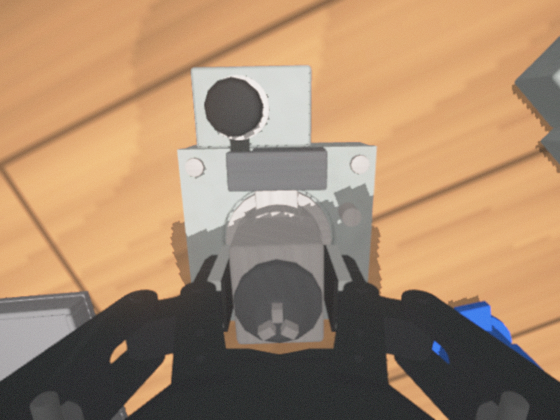

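The jaws straddle the flats with no contact, and the wrist view shows the flats centred between the fingers at column 279. Next I close.

```bash
python3 -m creep '{"linear":[[0,0,0],[0,0,0],[0,0,0],[0,0,0]],"dr":[[0,0,0],[0,0,0],[0,0,0],[0,0,0]],"jaw":[34,30,30,30]}' 60; python3 -m creep '{"linear":[[0,0,0],[0,0,0],[0,0,0]],"dr":[[0,-0.4,0],[0,-0.5,0],[0,-0.5,0]],"jaw":[30,30,30]}'; python3 - <<'E'
from h import *
s=ctrl.sense();print(s['ee_pos'],s['force'],s['ft_torque'],s['grip_width'])
E
```

```text
time_s: 11.25
ee_pos: [0.5355, -0.0198, 0.071]
orientation: [-1.57, 0.0, -1.987]
force: [0.2, 1.2, 5.5]
grip_width: 0.0356
time_s: 11.55
ee_pos: [0.5351, -0.0197, 0.071]
orientation: [-1.571, 0.0, -1.817]
force: [-2.4, 0.7, 6.6]
grip_width: 0.0358
[ 0.53506473 -0.01972208  0.07097993] [-2.36168622  0.69748796  6.64257843] [-0.12527854  0.50385657 -0.14840071] 0.03582550581017764
```

```bash
python3 -m creep '{"linear":[[0,0,0],[0,0,0],[0,0,0],[0,0,0],[0,0,0],[0,0,0],[0,0,0],[0,0,0]],"dr":[[0,-0.8,0],[0,-0.8,0],[0,-0.8,0],[0,-0.8,0],[0,-0.8,0],[0,-0.8,0],[0,-0.8,0],[0,-0.8,0]],"jaw":[30,30,30,30,30,30,30,30]}'; python3 -m creep '{"linear":[[0,0,0],[0,0,0],[0,0,0],[0,0,0],[0,0,0],[0,0,0],[0,0,0],[0,0,0]],"dr":[[0,-0.8,0],[0,-0.8,0],[0,-0.8,0],[0,-0.8,0],[0,-0.8,0],[0,-0.7,0],[0,-0.4,0],[0,0,0]],"jaw":[30,30,30,30,30,30,30,30]}'; python3 - <<'E'
from h import *
s=ctrl.sense();print(s['ee_pos'],s['force'],s['ft_torque'],s['grip_width'])
snap('wrist','w6')
im=snap('side','s6');b=im[160:280,240:390];a=snap('scene','sc6')[150:280,170:330]
o=np.hstack([cv2.resize(a,(400,325)),cv2.resize(b,(400,325))]);cv2.imwrite('pics/c6.png',o[:,:,::-1])
E
```

```text
time_s: 12.35
ee_pos: [0.5352, -0.02, 0.071]
orientation: [-1.571, -0.0, -1.047]
force: [-2.4, -1.8, 5.0]
grip_width: 0.0353
time_s: 13.15
ee_pos: [0.5355, -0.02, 0.071]
orientation: [-1.571, -0.001, -0.437]
force: [-0.7, 0.7, 5.7]
grip_width: 0.0354
[ 0.53553395 -0.01996001  0.07099072] [-0.74203509  0.7268698   5.66329186] [-0.18999855  0.03080059  0.08408252] 0.035350918185166974
```

View pics/c6.png

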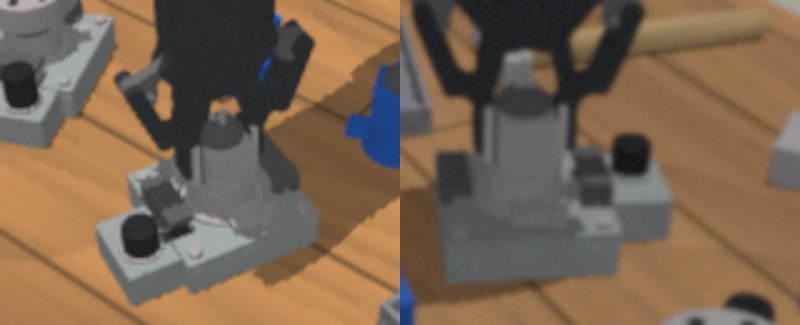

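View pics/w6.png

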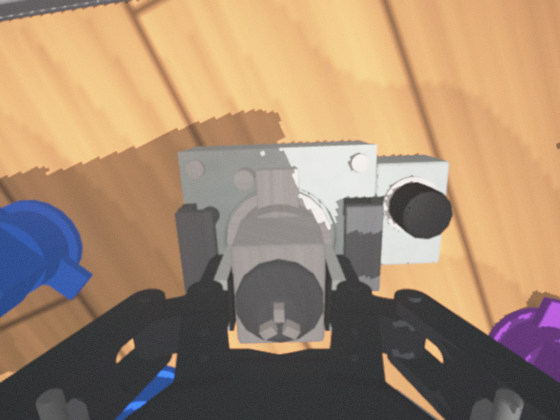

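The chuck has turned about 89° and its lug is clear of the roofs (wrist picture, (277,185)). Next I lift straight up.

```bash
python3 -m creep '{"linear":[[0,-0.1,0],[0,-0.2,0],[0,-0.4,0],[0,-0.5,0],[0,-0.5,0],[0,-0.6,0],[0,-0.6,0],[0,-0.6,0],[0,-0.5,0],[0,-0.2,0],[0,0,0]],"dr":[[0,0,0],[0,0,0],[0,0,0],[0,0,0],[0,0,0],[0,0,0],[0,0,0],[0,0,0],[0,0,0],[0,0,0],[0,0,0]],"jaw":[30,30,30,30,30,30,30,30,30,30,30]}'; python3 - <<'E'
from h import *
s=ctrl.sense();print(s['ee_pos'],s['orientation'],s['force'],s['grip_width'])
snap('side','s7');snap('scene','sc7')
for n in('scene','side'): print([(np.round(d['at'],4),round(d['confidence'],2)) for d in ctrl.spot_point('tray_in',n)])
E
```

```text
time_s: 14.4
ee_pos: [0.5353, -0.0198, 0.1976]
orientation: [-1.57, -0.001, -0.439]
force: [0.3, -0.0, -5.3]
grip_width: 0.0356
[ 0.5352881  -0.01975294  0.19761365] [-1.57032576e+00 -1.28165429e-03 -4.38971829e-01] [ 2.73068812e-01 -2.60062192e-03 -5.32131659e+00] 0.03563048137049704
[(array([0.4831, 0.2346, 0.0117]), 0.83)]
[(array([0.4849, 0.2403, 0.0026]), 0.75), (array([ 0.4933, -0.2582,  0.0025]), 0.27)]
```

View pics/sc7.png

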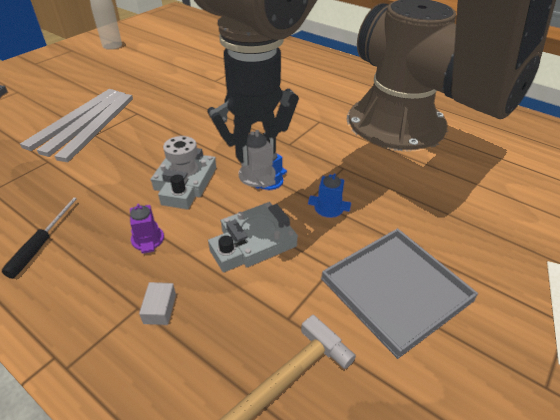

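View pics/s7.png

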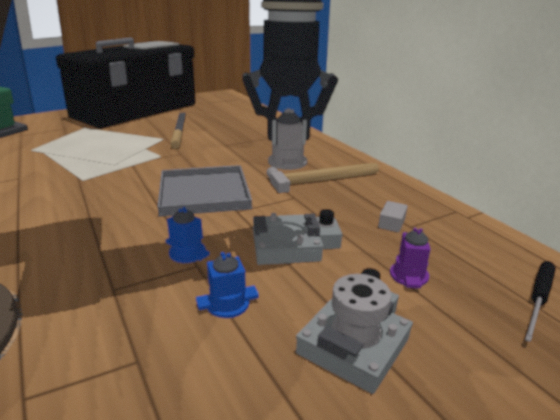

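```bash
python3 - <<'E'
from h import *
def hit(n,u,z):
    p=ctrl.camera_params(n);E=np.array(p['extrinsics']);K=np.array([[p['fx'],0,p['cx']],[0,p['fy'],p['cy']],[0,0,1]])
    d=cv2.undistortPoints(np.array([[u]],float),K,np.array(p['dist_coeffs']))[0,0];d=E[:3,:3]@np.r_[d,1];return E[:3,3]+d*(z-E[2,3])/d[2]
c=np.array([hit('scene',u,.022) for u in((397,232),(474,293),(400,345),(323,275))]);print(c.round(3),c.mean(0),np.linalg.norm(c-np.roll(c,1,0),axis=1))
# held chuck underside from side/scene foot not measured
E
```

```text
[[0.385 0.185 0.022]
 [0.434 0.346 0.022]
 [0.591 0.291 0.022]
 [0.552 0.132 0.022]] [0.49070589 0.2385947  0.022     ] [0.17454723 0.16773511 0.16625261 0.16405074]
```

```bash
python3 -m creep '{"linear":[[-0.25,0,0.35],[-0.45,0,0.62],[-0.6,0,0.83],[-0.6,0,0.83],[-0.6,0,0.83],[-0.6,0,0.83],[-0.6,0,0.83],[-0.6,0,0.83],[-0.45,0,0.62],[-0.3,0,0.4],[-0.09,0,0.11],[0,0,0]],"dr":[[0,0,0],[0,0,0],[0,0,0],[0,0,0],[0,0,0],[0,0,0],[0,0,0],[0,0,0],[0,0,0],[0,0,0],[0,0,0],[0,0,0]],"jaw":[30,30,30,30,30,30,30,30,30,30,30,30]}';  python3 -m creep '{"linear":[[0,0.3,0],[0,0.6,0],[0,0.7,0],[0,0.7,0],[0,0.7,0],[0,0.6,0],[0,0.4,0],[0,0.2,0],[0,0,0]],"dr":[[0,0,0],[0,0,0],[0,0,0],[0,0,0],[0,0,0],[0,0,0],[0,0,0],[0,0,0],[0,0,0]],"jaw":[30,30,30,30,30,30,30,30,30]}'; python3 - <<'E'
from h import *
s=ctrl.sense();print(s['ee_pos'],s['orientation'],s['force'],s['grip_width'])
im=snap('side','s8');b=im[120:240,130:280];a=snap('scene','sc8')[200:360,310:490]
o=np.hstack([cv2.resize(a,(400,325)),cv2.resize(b,(400,325))]);cv2.imwrite('pics/c8.png',o[:,:,::-1])
E
```

```text
time_s: 15.8
ee_pos: [0.4857, 0.2382, 0.1964]
orientation: [-1.571, 0.0, -0.438]
force: [-0.7, 0.0, -5.4]
grip_width: 0.036
time_s: 16.7
ee_pos: [0.486, 0.2376, 0.0701]
orientation: [-1.571, 0.001, -0.44]
force: [0.0, -0.2, -5.9]
grip_width: 0.0354
[0.48600751 0.23757814 0.07010557] [-1.57144851e+00  7.21411298e-04 -4.39610095e-01] [ 0.02242307 -0.16829943 -5.88244307] 0.03539256908210679
```

View pics/c8.png

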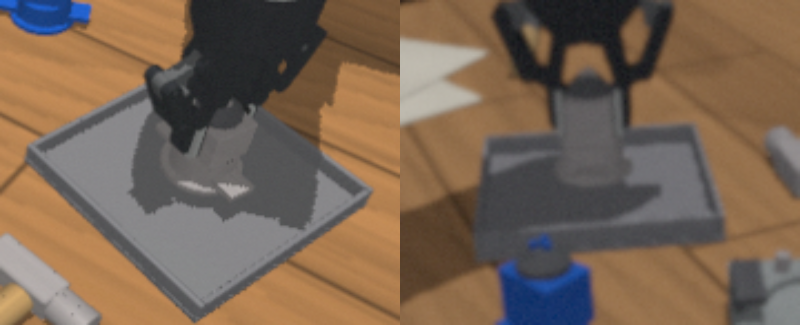

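The chuck is upright, near the centre of the tray and just above the floor. Next I lower it gently, watching the force.

```bash
N='{"linear":0}'; python3 -m creep '{"linear":[[0,0.15,0],[0,0.15,0],[0,0.1,0],[0,0,0]],"dr":[[0,0,0],[0,0,0],[0,0,0],[0,0,0]],"jaw":[30,30,30,30]}'; python3 -m creep '{"linear":[[0,0.06,0],[0,0,0]],"dr":[[0,0,0],[0,0,0]],"jaw":[30,30]}'
```

```text
time_s: 17.2
ee_pos: [0.4858, 0.238, 0.0583]
orientation: [-1.571, 0.0, -0.439]
force: [-0.6, 0.5, -6.2]
grip_width: 0.0351
time_s: 17.4
ee_pos: [0.486, 0.238, 0.0568]
orientation: [-1.571, 0.0, -0.439]
force: [0.4, -0.2, -6.5]
grip_width: 0.0353
```

```bash
python3 -m creep '{"linear":[[0,0.05,0],[0,0,0]],"dr":[[0,0,0],[0,0,0]],"jaw":[30,30]}'; python3 -m creep '{"linear":[[0,0.04,0],[0,0,0]],"dr":[[0,0,0],[0,0,0]],"jaw":[30,30]}'
```

```text
time_s: 17.6
ee_pos: [0.486, 0.238, 0.0553]
orientation: [-1.571, 0.0, -0.439]
force: [0.9, 0.1, -6.0]
grip_width: 0.0352
time_s: 17.8
ee_pos: [0.486, 0.238, 0.0541]
orientation: [-1.571, 0.0, -0.439]
force: [-0.6, -0.7, -5.7]
grip_width: 0.0352
```

```bash
python3 -m creep '{"linear":[[0,0.04,0],[0,0,0]],"dr":[[0,0,0],[0,0,0]],"jaw":[30,30]}'; python3 -m creep '{"linear":[[0,0.03,0],[0,0,0]],"dr":[[0,0,0],[0,0,0]],"jaw":[30,30]}'; python3 -m creep '{"linear":[[0,0.03,0],[0,0,0]],"dr":[[0,0,0],[0,0,0]],"jaw":[30,30]}'
```

```text
time_s: 18.0
ee_pos: [0.486, 0.238, 0.0529]
orientation: [-1.571, 0.0, -0.439]
force: [0.0, 0.4, -6.6]
grip_width: 0.0352
time_s: 18.2
ee_pos: [0.486, 0.238, 0.0521]
orientation: [-1.571, -0.0, -0.439]
force: [0.4, -0.7, -6.5]
grip_width: 0.0351
time_s: 18.4
ee_pos: [0.486, 0.2381, 0.052]
orientation: [-1.57, -0.0, -0.439]
force: [-3.4, -0.6, 5.8]
grip_width: 0.0356
```

Contact at TCP 0.052, as expected, with the force swinging from -6.5 to +5.8 N. Next I open and look before withdrawing.

```bash
python3 -m creep '{"linear":[[0,0,0],[0,0,0],[0,0,0],[0,0,0],[0,0,0],[0,0,0],[0,0,0],[0,0,0]],"dr":[[0,0,0],[0,0,0],[0,0,0],[0,0,0],[0,0,0],[0,0,0],[0,0,0],[0,0,0]],"jaw":[37,40,50,60,70,70,70,70]}'; python3 -m creep '{"linear":[[0,-0.2,0],[0,-0.4,0],[0,-0.6,0],[0,-0.7,0],[0,-0.7,0],[0,-0.7,0],[0,-0.7,0],[0,-0.7,0],[0,-0.6,0],[0,-0.3,0],[0,0,0]],"dr":[[0,0,0],[0,0,0],[0,0,0],[0,0,0],[0,0,0],[0,0,0],[0,0,0],[0,0,0],[0,0,0],[0,0,0],[0,0,0]],"jaw":[70,70,70,70,70,70,70,70,70,70,70]}'; python3 - <<'E'
from h import *
s=ctrl.sense();print(s['ee_pos'],s['force'],s['grip_width'])
snap('side','s9');snap('scene','sc9');snap('wrist','w9')
for n in('scene','side'): print([(np.round(d['at'],4),round(d['confidence'],2)) for d in ctrl.spot_point('chuck_grip',n)])
cv2.imwrite('pics/c9.png',np.hstack([cv2.resize(cv2.imread('pics/sc9.png'),(400,300)),cv2.resize(cv2.imread('pics/s9.png'),(400,300))]))
E
```

```text
time_s: 19.2
ee_pos: [0.486, 0.238, 0.0512]
orientation: [-1.571, -0.0, -0.439]
force: [0.1, 0.2, -0.5]
grip_width: 0.0701
time_s: 20.3
ee_pos: [0.4862, 0.2381, 0.2207]
orientation: [-1.569, -0.002, -0.439]
force: [0.2, 0.2, 0.3]
grip_width: 0.0695
[0.48622298 0.23810809 0.22073559] [0.2463303  0.19796908 0.29020104] 0.06946780958695722
[(array([0.4902, 0.238 , 0.05  ]), 0.91), (array([ 0.6644, -0.179 ,  0.0497]), 0.91), (array([ 0.3912, -0.1094,  0.0452]), 0.69), (array([0.3841, 0.0356, 0.0454]), 0.57)]
[(array([ 0.6635, -0.1822,  0.0414]), 0.96), (array([ 0.3963, -0.1119,  0.0473]), 0.94), (array([0.4854, 0.2397, 0.0499]), 0.78), (array([0.3824, 0.0348, 0.0486]), 0.58)]
```

View pics/sc9.png

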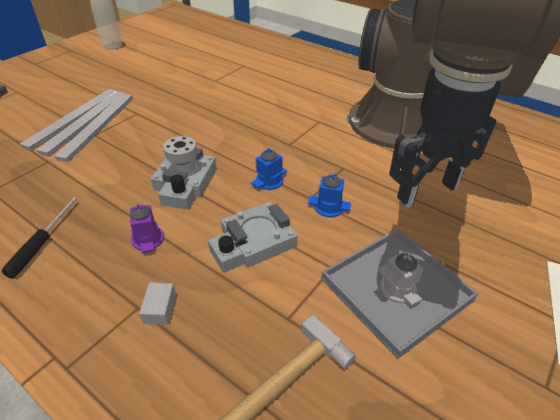

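View pics/s9.png

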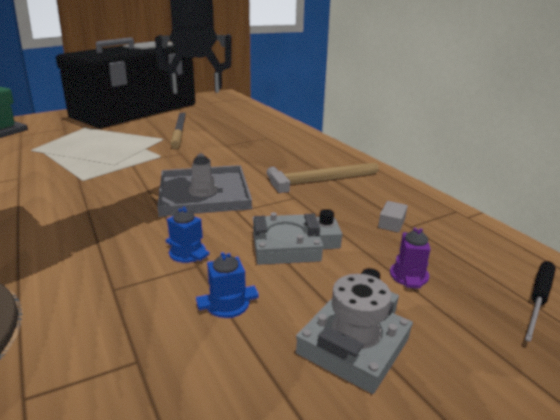

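View pics/w9.png

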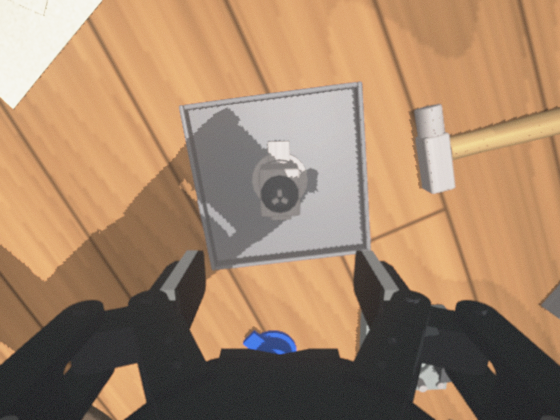

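The chuck stands upright in the tray, at (404,280) in the scene view and (202,178) in the side view. The gripper is well clear, and the look-alikes and die head are where they were.

```bash
python3 -c "
from workcell import ctrl
print(ctrl.sign_off())"
```

```text
the job is handed in; nothing more can be done
None
```

The steel chuck is off its mount and standing upright in the grey parts tray, and I handed the job in at about 20.5 s of the 58 s allowed.

- **Button:** I pressed the black release button down to its stop with about 53 N. It stayed down.
- **Turn and lift:** I gripped the flats at 60 N, turned the chuck about 89° anticlockwise and lifted it straight off. The sensor then read about 5 N of hanging weight, which fits 0.5 kg.
- **Placing:** I lowered it until it touched the tray floor, opened the jaws and withdrew.

**Last checks:**
- All three cameras show the chuck upright near the middle of the tray.
- The networks put `chuck_grip` at about (0.488, 0.239, 0.050), against an expected height of 0.051 m.
- The gripper was clear with about zero force on it.
- The other mount with the die head and the blue and purple look-alikes had not moved.

**Disagreements:** No check failed. The readings of the chuck's position on the mount differed by up to about 5 mm and those of the tray centre by about 8 mm. Neither affected the grasp or the placing.

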